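# Swing two hold-down arms over a bearing

## Robot

A 6-joint arm with a two-finger parallel gripper is mounted at the origin on a cart in front of the work surface, level with it; the furniture and walls round the work are solid. World frame = base frame: x ahead of the robot, y to its left, z up, the work surface at z = 0. Lengths are in m, angles in rad, forces in N, time in s.
With the tool pointing down it reaches from about 0.325 to 0.925 m from the base axis. Payload 3.1 kg.
Tool frame: the origin (TCP) lies between the finger pads; the fingertips stand 25 mm ahead of it and the grasp point (between the pads) lies 6 mm ahead of it (tcp_to_tips is the distance from the TCP to the fingertips, in m); z points along the fingers, y is the line along which they close (so a half turn about z gives the same grasp; the last joint's range is limited). The gripper opens to 85 mm and grips with 20 to 120 N. Pads are 22 mm wide; open, the fingers measure 114 mm over their backs; the gripper's body (76 mm by 85 mm) begins 54 mm behind the grasp point. The pads swing forward as they close: fully open they stand 13 mm farther back than shut.
Start: joints at [1.173, 0.217, 1.613, -0, 1.311, -0.112], TCP at [0.176, 0.6, 0.256] pointing down, gripper open.
Joint ranges: [-2.75, 2.75], [-0.78, 2.1], [0.31, 2.55], [-1.13, 4.27], [0.13, 2.63], [-2.58, 2.58]. Speed limits (rad/s): [2.79, 2.79, 3.14, 3.14, 3.14, 3.14].

## Interface

Orientations are given as a unit quaternion [x, y, z, w].
In Python, from workcell import * gives the robot as it stands.
- The arm moves only by the tool send_rows, never from a script. Its argument "series" is a list of rows, each an object of numbers: "tx", "ty", "tz": the shift along the tool's x, y, z in cm; "turn": the turn about the tool's z in rad. A call has exactly 5 rows; each row is the pose to reach, as a shift and turn from the pose commanded when the call began, along the tool's axes at that moment; what a row does not reach only later rows make up. A row lasts 1/8 s, in which the tool goes at most 62.5 mm and 10.7 degrees, less where a joint would pass 70% of its speed; a pose out of reach is approached as far as the arm can. A call with a gripper value outside its range is refused whole. "claw" is the opening, from -1 (shut) to 1 (fully open), so that 0 is half open, set as the call begins (left out, the last holds). The fingers move at their own pace and stop on an object; the grip force is fixed at half the most. Time passes only in rows, so rows that repeat a pose let the fingers close, or fill a call up. It gives the time, the measured TCP pose, the force, the opening and the grip force at its end, in the units of the state.
- read_state(): the state, without advancing time (a new reading comes with each control period).
- read_camera(name): name is "scene" or "top" or "wrist"; returns a dict with "color" (400x640x3 uint8, red, green, blue), "fov_y" (degrees; the focal length in pixels is half the picture's height over the tangent of half this angle, whatever the lens; pixels are square), "cx", "cy" (the principal point, pixels), "world_from_camera" (4x4, takes a point from camera to world coordinates). Camera axes: x right, y up, looking along -z (the intrinsics and any distortion apply to the point x, -y, -z); pixel columns grow to the right and rows downward; lengths in m; the calibration is good to about 2 mm. A picture is of the moment at which its call begins. There is no depth.
- close_job(): hands the job in; it is judged then, once.
The state is a dict: "time_s": time; "joint_pos": joint angles; "joint_velocities": joint speeds; "tau": joint torques, N m; "ee_pos": TCP position; "ee_rot": TCP orientation; "contact_force": force on the tool from outside, world axes, zero at the start; "moment": the same for the moment, N m; "finger_gap": finger opening in m; "grip_force": force on a finger pad.
Only numpy, scipy, OpenCV 4.12 (cv2) and the standard library are available. Lean on these libraries where they do the work, as an engineer would, in place of code of your own. Each camera call takes 0.05 s, during which the arm holds its last target. There are 200 camera calls.

## Task

The ball bearing sits on the small fixture plate with its two yellow hold-down arms swung aside. Pushing gently with a fingertip, turn each arm by its upright black handle until it points straight at the middle of the bearing, and leave both so, with the fingers clear. Do not pick up or shift the bearing, and leave the tape roll, the screwdriver and the feeler gauge alone.

Things in the scene. Friction and masses are not known exactly. Their poses are not given: they have to be found in the camera images.
- fixture: Dark steel plate, 110 mm (x) by 210 mm (y) by 12 mm thick, fixed to the bench; it carries the two arms. Origin under its middle at bench height, z up. White witness lines on the plate run from each pivot towards the middle.
- seat (a point): Middle of the plate's top, 12 mm above the bench, where the bearing sits round a low boss (22 mm in diameter, 8 mm high).
- left_arm (a joint): Left yellow hold-down arm, 16 mm wide, nose 64 mm from the pivot, which is 85 mm left (+y) of the plate's middle. Rad: 0 = nose points straight at the plate's middle, over the bearing; positive = swung clockwise seen from above (1.5: points to -x, the front, of the fixture). Starts at 0.6 to 2.0; push it anticlockwise to close. No stop at 0; stays where left; friction 0.08 N m (2 N at the handle).
- right_arm (a joint): Right yellow hold-down arm, 16 mm wide, nose 64 mm from the pivot, which is 85 mm right (-y) of the plate's middle. Rad: 0 = nose points straight at the plate's middle, over the bearing; positive = swung clockwise seen from above (1.5: points to +x, the back, of the fixture). Starts at 0.6 to 2.0; push it anticlockwise to close. No stop at 0; stays where left; friction 0.08 N m (2 N at the handle).
- left_arm_handle (a point): On the axis of the left arm's upright black handle, a round post 14 mm in diameter (16 mm near the top) that stands on the bar 45 mm from the pivot. The point is 65 mm above the bench; the post runs from 44 to 83 mm above the bench. x of this frame points along the arm to the nose, z up.
- right_arm_handle (a point): On the axis of the right arm's upright black handle, a round post 14 mm in diameter (16 mm near the top) that stands on the bar 45 mm from the pivot. The point is 65 mm above the bench; the post runs from 44 to 83 mm above the bench. x of this frame points along the arm to the nose, z up.
- left_arm_pivot (a point): On the left arm's vertical pivot axis, 53 mm above the bench, near the top of its bolt head (12 mm in diameter, 18 mm washer; top 54 mm above the bench).
- right_arm_pivot (a point): On the right arm's vertical pivot axis, 53 mm above the bench, like the left.
- bearing: Steel ball bearing, 84 mm outside diameter, 16 mm thick, loose on the plate, its top 28 mm above the bench; the arms pass over it (underside of the bars 34 mm, top 44 mm above the bench). Origin at the middle of its underside.
- vice: Big red bench vice, fixed, up to 270 mm above the bench, standing between the robot's start and the work: it takes up x from 0.3 to 0.9 m and y from -0.42 to -0.17 m in the room. Pass above it.
- tape_roll: Roll of white masking tape, 80 mm across, 24 mm high, lying by the plate; leave alone. Origin under its middle.
- orange_screwdriver: Orange-handled screwdriver, 207 mm long, 28 mm high, lying to the left of the plate; leave alone. Origin under its middle.
- gauge: Steel feeler gauge, 109x49x10 mm, lying to the right near the front edge; leave alone. Origin under its middle.

How it is judged:
At the end, for the whole second after the job is handed in: Both arms at rest and within 0.15 rad (about 9 degrees) of pointing straight at the middle of the plate; the bearing still on its seat, within 8 mm (value of joint left_arm between -0.15 and 0.15 rad and velocity of joint left_arm between -0.05 and 0.05 rad/s and value of joint right_arm between -0.15 and 0.15 rad and velocity of joint right_arm between -0.05 and 0.05 rad/s and distance between bearing and seat below 0.008 m and linear speed of bearing below 0.02 m/s); the robot touches nothing.
It fails at once if the bearing is lifted or shifted more than 10 mm (distance of bearing from where it was at the start of the episode above 0.01 m).
It fails at once if the fingers press on or squeeze the arms or plate with more than 35 N (contact force between the fingers and fixture above 35 N).
It fails at once if the roll of masking tape is moved more than 15 mm (distance of tape_roll from where it was at the start of the episode above 0.015 m).
It fails at once if the orange screwdriver is moved more than 15 mm (distance of orange_screwdriver from where it was at the start of the episode above 0.015 m).
It fails at once if the feeler gauge is moved more than 15 mm (distance of gauge from where it was at the start of the episode above 0.015 m).
It also fails if it takes over 64 s, if anything falls off the work surface, if the arm or the gripper's body presses on something with over 40 N, if the wrist force passes 120 N, or if a joint passes its speed limit or range.

## Working session

There is one attempt and no reset: what is moved stays moved. The work goes in short steps, Python scripts to look and compute and a tool call to move; the robot and the scene stay as the last step left them, time stands still between calls to the robot, and variables do not carry over. Pictures are saved under pics/ and viewed, at most 11 in all, crops included, and the job is handed in when it is done.

Besides the shell and the picture viewer there is one more tool, called after "Emit:" as name([rows], argument=value, ...), one row to a line, values as JSON. send_rows: Moves the arm, as the interface text tells. Its arguments: {"type":"object","properties":{"series":{"type":"array"},"claw":{"type":"number"}},"required":["series"]}

```bash
mkdir -p pics; ls
cat > h.py <<'E'
from workcell import *
import numpy as np, cv2
def cam(n):
    c=read_camera(n); c["M"]=np.array(c["world_from_camera"]); c["f"]=200/np.tan(np.radians(c["fov_y"])/2); c["im"]=np.ascontiguousarray(np.array(c["color"])[:,:,::-1]); return c
def ray(c,u,v):
    d=np.array([(u-c["cx"])/c["f"],-(v-c["cy"])/c["f"],-1]); return c["M"][:3,3],c["M"][:3,:3]@d
def onz(c,u,v,z):
    o,d=ray(c,u,v); return o+d*(z-o[2])/d[2]
def proj(c,p):
    q=c["M"][:3,:3].T@(np.array(p)-c["M"][:3,3]); return c["cx"]+c["f"]*q[0]/-q[2], c["cy"]-c["f"]*q[1]/-q[2]
def tri(c1,p1,c2,p2):
    o1,d1=ray(c1,*p1);o2,d2=ray(c2,*p2);d1=d1/np.linalg.norm(d1);d2=d2/np.linalg.norm(d2)
    t=np.linalg.lstsq(np.stack([d1,-d2],1),o2-o1,rcond=None)[0]
    a,b=o1+t[0]*d1,o2+t[1]*d2; return (a+b)/2,np.linalg.norm(a-b)
E
python3 - <<'E'
from h import *
s=read_state(); print(s)
for n in ("scene","top","wrist"):
    c=cam(n); cv2.imwrite(f"pics/{n}0.png",c["im"]); print(n,c["f"],c["cx"],c["cy"],c["M"].round(3).tolist(),[k for k in c])
E
```

```text
pics
{'time_s': 0.0, 'joint_pos': array([ 1.17278781e+00,  2.17758493e-01,  1.61493534e+00, -1.12690727e-05,
        1.31132845e+00, -1.12192777e-01]), 'joint_velocities': array([-1.69416213e-04, -9.62271209e-04, -1.94861491e-04,  5.40572033e-04,
       -9.23627417e-06, -9.87539152e-04]), 'tau': array([ 5.70563025e-04, -3.96849024e+01, -3.03854012e+01, -2.52456130e-04,
        9.75988980e-03, -6.20964656e-06]), 'ee_pos': array([0.1758912 , 0.59894111, 0.2549649 ]), 'ee_rot': array([ 1.42420398e-01,  9.89805513e-01, -1.17687326e-03, -3.01281424e-04]), 'contact_force': array([-0.33608886, -1.23931758,  0.0330194 ]), 'moment': array([ 0.00966774, -0.02637083,  0.00572098]), 'grip_force': 0.0, 'finger_gap': 0.08531357642931126}
scene 422.138532940946 324.27365961544047 196.31042069299713 [[0.656, 0.51, -0.556, -0.172], [-0.754, 0.432, -0.494, -0.583], [-0.012, 0.744, 0.668, 0.846], [0.0, 0.0, 0.0, 1.0]] ['color', 'fov_y', 'cx', 'cy', 'world_from_camera', 'M', 'f', 'im']
top 425.91092675806823 319.44547063763423 199.9615159796211 [[-0.009, 0.978, -0.207, 0.285], [-1.0, -0.009, 0.001, 0.009], [-0.001, 0.207, 0.978, 0.988], [0.0, 0.0, 0.0, 1.0]] ['color', 'fov_y', 'cx', 'cy', 'world_from_camera', 'M', 'f', 'im']
wrist 291.1375220390607 322.88309685766166 202.66556982370983 [[0.282, -0.921, -0.27, 0.107], [0.96, 0.27, 0.081, 0.619], [-0.002, -0.282, 0.959, 0.373], [0.0, 0.0, 0.0, 1.0]] ['color', 'fov_y', 'cx', 'cy', 'world_from_camera', 'M', 'f', 'im']
```

View pics/top0.png

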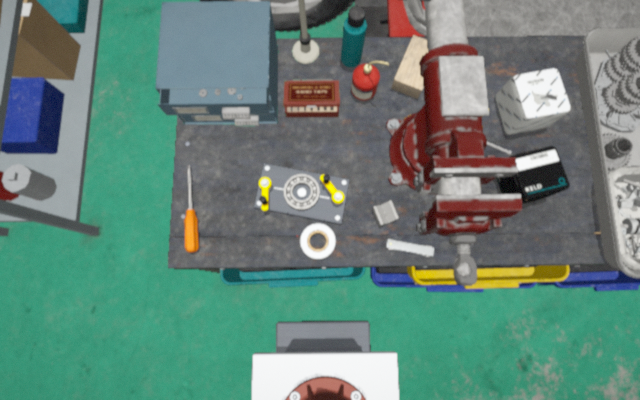

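View pics/scene0.png

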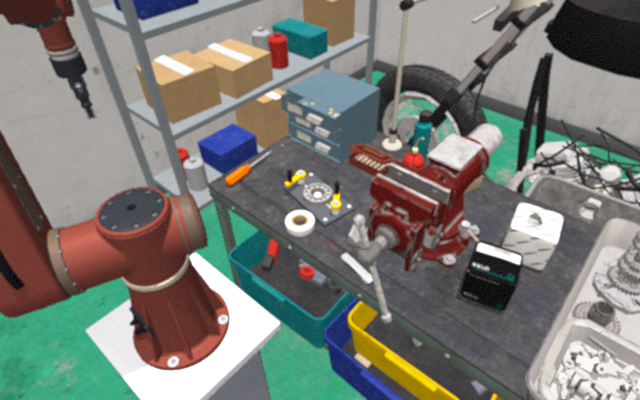

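The top view shows the plate at about (300,190), with the left pivot near (264,183), the right pivot near (338,197), the tape at (318,240) and the screwdriver at (191,230). In the scene view the arms are near (295,178) and (336,200). Next I'll enlarge both views.

Run:
```python
import cv2, numpy as np
a=cv2.imread("pics/top0.png")[155:265,245:355]; b=cv2.imread("pics/scene0.png")[160:240,265:365]
A=cv2.resize(a,(400,400),interpolation=cv2.INTER_CUBIC); B=cv2.resize(b,(400,320),interpolation=cv2.INTER_CUBIC)
B=cv2.copyMakeBorder(B,0,80,0,0,cv2.BORDER_CONSTANT)
cv2.imwrite("pics/z0.png",np.hstack([A,B]))
```

```text
(no output)
```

View pics/z0.png

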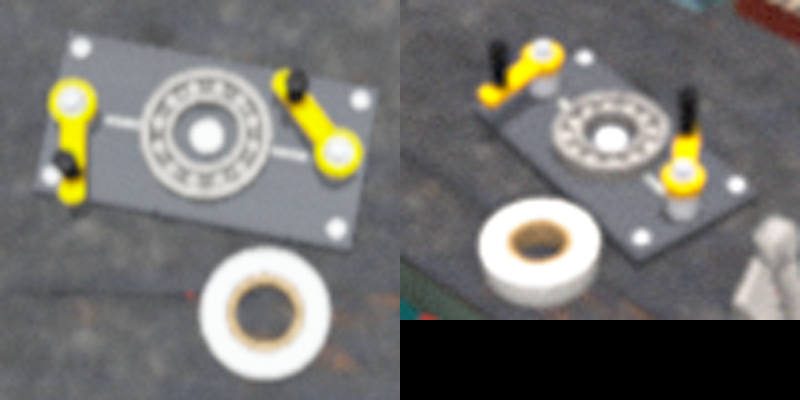

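The crop shows these positions, in crop pixels:

| Point | Top view | Scene view |
|---|---|---|
| Left bolt | (71,100) | (542,52) |
| Right bolt | (338,151) | (684,172) |
| Left handle top | (64,158) | (497,45) |
| Right handle top | (297,80) | (687,93) |
| Boss | (206,136) | (610,138) |

The left arm points to the front and the right arm points back-left.

Run:
```python
from h import *
t,s=cam("top"),cam("scene")
T=lambda X,Y:(245+X/3.636-.36,155+Y/3.636-.36)
S=lambda X,Y:(265+(X-400)/4-.37,160+Y/4-.37)
P={}
for n,a,b in [("Lp",(71,100),(542,52)),("Rp",(338,151),(684,172)),("Lh",(64,158),(497,45)),("Rh",(297,80),(687,93)),("boss",(206,136),(610,138))]:
    p,e=tri(t,T(*a),s,S(*b)); print(n,p.round(4),round(e,4))
q={}
for n,a,z in [("Lp",(71,100),.054),("Rp",(338,151),.054),("Lh",(64,158),.08),("Rh",(297,80),.08),("boss",(206,136),.02),("Lnose",(71,198),.044),("Rnose",(279,74),.044)]:
    q[n]=onz(t,*T(*a),z); print(n,q[n].round(4))
m=(q["Lp"]+q["Rp"])/2; print("mid",m, "dist",np.linalg.norm(q["Lp"]-q["Rp"]))
for k in "LR":
    d=(m-q[k+"p"])[:2]
    for e in ("h","nose"):
        w=(q[k+e]-q[k+"p"])[:2]; print(k,e,np.linalg.norm(w),-np.arctan2(d[0]*w[1]-d[1]*w[0],d@w))
print(onz(t,*T(265,313),.024),onz(t,191,215,.02),onz(t,169,267,0),onz(t,175,118,0), onz(t,280,125,.1))
R=cv2.Rodrigues
st=read_state();from scipy.spatial.transform import Rotation as Ro
print(Ro.from_quat(st["ee_rot"]).as_matrix().round(3),st["ee_pos"])
```

```text
Lp [0.5268 0.1336 0.0469] 0.0006
Rp [ 0.4931 -0.0336  0.047 ] 0.0009
Lh [0.4817 0.1329 0.0815] 0.0016
Rh [ 0.5288 -0.0074  0.082 ] 0.0011
boss [0.5093 0.05   0.0198] 0.0002
Lp [0.5252 0.1325 0.054 ]
Rp [ 0.4912 -0.033   0.054 ]
Lh [0.4827 0.1326 0.08  ]
Rh [ 0.5298 -0.0078  0.08  ]
boss [0.5093 0.05   0.02  ]
Lnose [0.4651 0.1327 0.044 ]
Rnose [0.5435 0.0029 0.044 ]
mid [0.50819968 0.04975037 0.054     ] dist 0.16896463870588246
L h 0.04254033949184654 1.3710279345217753
L nose 0.060141465839326703 1.3714905802159356
R h 0.04610258215175158 0.7886850263618553
R nose 0.06342441178108939 0.7667339102429617
[0.39476007 0.01305316 0.024     ] [0.45739449 0.30438138 0.02      ] [0.34026756 0.35454791 0.        ] [0.70479634 0.36298317 0.        ] [0.64356784 0.09366044 0.1       ]
[[-0.959  0.282 -0.   ]
 [ 0.282  0.959 -0.001]
 [ 0.    -0.001 -1.   ]] [0.17603888 0.59934282 0.25566844]
```

Emit:
send_rows([
  {"tx": -4, "ty": -3.5},
  {"tx": -8, "ty": -7},
  {"tx": -12, "ty": -10.5},
  {"tx": -16, "ty": -14},
  {"tx": -20, "ty": -17.4},
], claw=-1)

```text
schema error: expected keys tx, ty, tz, turn
```

Emit:
send_rows([
  {"tx": -4, "ty": -3.5, "turn": 0.12},
  {"tx": -8, "ty": -7, "turn": 0.24},
  {"tx": -12, "ty": -10.5, "turn": 0.36},
  {"tx": -16, "ty": -14, "turn": 0.48},
  {"tx": -19.8, "ty": -17.4, "turn": 0.605},
])

```text
schema error: expected keys tx, ty, tz, turn
```

Emit:
send_rows([
  {"tz": 2},
  {"tz": 5},
  {"tz": 8},
  {"tz": 8},
  {"tz": 8},
])

```text
schema error: expected keys tx, ty, tz, turn
```

```bash
cat > look.py <<'E'
from h import *
import sys
from scipy.spatial.transform import Rotation as Ro
s=read_state();M=Ro.from_quat(s["ee_rot"]).as_matrix();print(s["time_s"],s["ee_pos"].round(4),s["finger_gap"],s["contact_force"].round(2));print(M.round(3))
w,t=cam("wrist")["im"],cam("top")["im"]
z=cv2.resize(t[145:265,245:365],(400,400),interpolation=cv2.INTER_CUBIC)
cv2.imwrite("pics/"+sys.argv[1],np.hstack([z,cv2.resize(w[:,120:520],(400,400))]))
for g in eval(sys.argv[2]):
    d=M.T@(np.array(g)-s["ee_pos"]); print("to",g,"cm",(100*d).round(2))
E
python3 look.py a.png "[(.460,.153,.087),(.5015,.100,.087)]"
```

```text
0.25 [0.176  0.5993 0.2557] 0.08552054269083624 [-0.21  1.01 -0.43]
[[-0.959  0.282 -0.   ]
 [ 0.282  0.959 -0.001]
 [ 0.    -0.001 -1.   ]]
to (0.46, 0.153, 0.087) cm [-39.83 -34.8   16.9 ]
to (0.5015, 0.1, 0.087) cm [-45.3  -38.72  16.9 ]
```

View pics/a.png

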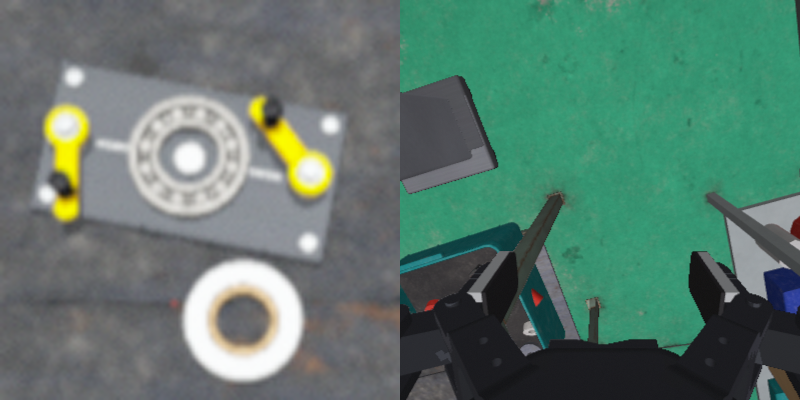

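The moves were refused because every row needs all four keys. The picture shows the scene unchanged and the wrist still over the floor. I'll send them again with all keys.

Emit:
send_rows([
  {"tx": -4, "ty": -3.5, "tz": 0, "turn": 0},
  {"tx": -8, "ty": -7, "tz": 0, "turn": 0},
  {"tx": -12, "ty": -10.5, "tz": 0, "turn": 0},
  {"tx": -16, "ty": -14, "tz": 0, "turn": 0},
  {"tx": -20, "ty": -17.4, "tz": 0, "turn": 0},
], claw=-1)

```text
time_s: 0.98
ee_pos: [0.3197, 0.3749, 0.2565]
ee_rot: [0.142, 0.99, 0.0, 0.0]
contact_force: [0.5, -0.4, -0.6]
finger_gap: 0.0002
grip_force: 0.0
```

Emit:
send_rows([
  {"tx": -4, "ty": -3.5, "tz": 0, "turn": 0.12},
  {"tx": -8, "ty": -7, "tz": 0, "turn": 0.24},
  {"tx": -12, "ty": -10.5, "tz": 0, "turn": 0.36},
  {"tx": -16, "ty": -14, "tz": 0, "turn": 0.48},
  {"tx": -19.8, "ty": -17.4, "tz": 0, "turn": 0.605},
])

```text
time_s: 1.6
ee_pos: [0.4608, 0.152, 0.2567]
ee_rot: [0.433, 0.901, 0.0, 0.0]
contact_force: [0.5, 0.6, -0.2]
finger_gap: 0.0001
grip_force: 0.0
```

Emit:
send_rows([
  {"tx": 0, "ty": 0, "tz": 2, "turn": 0},
  {"tx": 0, "ty": 0, "tz": 5, "turn": 0},
  {"tx": 0, "ty": 0, "tz": 8, "turn": 0},
  {"tx": 0, "ty": 0, "tz": 8, "turn": 0},
  {"tx": 0, "ty": 0, "tz": 8, "turn": 0},
])

```text
time_s: 2.22
ee_pos: [0.4606, 0.1537, 0.1774]
ee_rot: [0.431, 0.902, 0.0, 0.001]
contact_force: [0.9, 0.2, 0.4]
finger_gap: -0.0001
grip_force: 0.0
```

```bash
python3 look.py b.png "[(.460,.153,.087),(.5015,.100,.087)]"
```

```text
2.225 [0.4606 0.1537 0.1774] -8.54275530257156e-05 [0.87 0.25 0.37]
[[-0.629  0.778  0.002]
 [ 0.778  0.629  0.   ]
 [-0.001  0.001 -1.   ]]
to (0.46, 0.153, 0.087) cm [-0.01 -0.11  9.04]
to (0.5015, 0.1, 0.087) cm [-6.74 -0.21  9.04]
```

View pics/b.png

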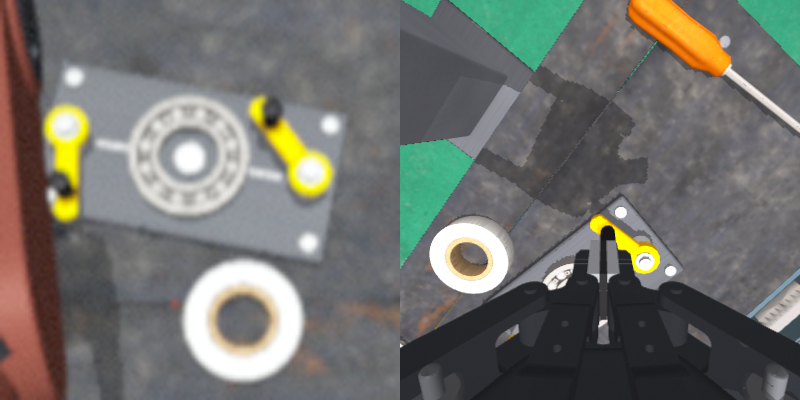

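The wrist view shows the shut fingertips at about (603,245), lined up sideways with the left handle at (608,232). The screwdriver and tape are well clear. I'll descend and push gently.

Emit:
send_rows([
  {"tx": 0, "ty": 0, "tz": 3, "turn": 0},
  {"tx": 0, "ty": 0, "tz": 6, "turn": 0},
  {"tx": 0, "ty": 0, "tz": 8, "turn": 0},
  {"tx": 0, "ty": 0, "tz": 9, "turn": 0},
  {"tx": 0, "ty": 0, "tz": 9, "turn": 0},
])

```text
time_s: 2.95
ee_pos: [0.4602, 0.1537, 0.0866]
ee_rot: [0.431, 0.902, 0.0, 0.0]
contact_force: [-0.4, -0.9, -0.2]
finger_gap: -0.0004
grip_force: 0.0
```

Emit:
send_rows([
  {"tx": -0.5, "ty": 0, "tz": 0, "turn": 0},
  {"tx": -1, "ty": 0, "tz": 0, "turn": 0},
  {"tx": -1.4, "ty": 0, "tz": 0, "turn": 0},
  {"tx": -1.8, "ty": 0, "tz": 0, "turn": 0},
  {"tx": -2.2, "ty": 0, "tz": 0, "turn": 0},
])

```text
time_s: 3.58
ee_pos: [0.4714, 0.1364, 0.0853]
ee_rot: [0.431, 0.902, -0.001, -0.003]
contact_force: [-5.4, 2.0, 0.7]
finger_gap: 0.0
grip_force: 2.1
```

Emit:
send_rows([
  {"tx": -0.4, "ty": 0, "tz": 0, "turn": 0},
  {"tx": -0.9, "ty": 0, "tz": 0, "turn": 0},
  {"tx": -1.3, "ty": 0, "tz": 0, "turn": 0},
  {"tx": -1.8, "ty": 0, "tz": 0, "turn": 0},
  {"tx": -2.2, "ty": 0, "tz": 0, "turn": 0},
])

```text
time_s: 4.2
ee_pos: [0.4883, 0.119, 0.0866]
ee_rot: [0.431, 0.902, 0.0, 0.0]
contact_force: [-2.4, 0.7, 0.4]
finger_gap: -0.0001
grip_force: 1.1
```

```bash
python3 look.py c.png "[(.5015,.100,.087)]"
```

```text
4.2 [0.4883 0.119  0.0866] -5.396810296786412e-05 [-2.4   0.75  0.37]
[[-0.629  0.778  0.001]
 [ 0.778  0.629 -0.   ]
 [-0.001  0.001 -1.   ]]
to (0.5015, 0.1, 0.087) cm [-2.31 -0.17 -0.04]
```

View pics/c.png

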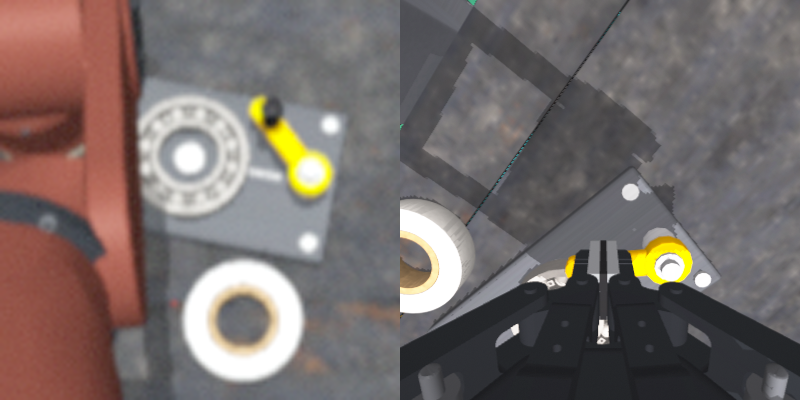

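The left arm has swung about halfway: its bolt is at (668,264), its nose at (572,265), and the handle is held behind the tips. The bearing hasn't moved, so I'll continue.

Emit:
send_rows([
  {"tx": -0.5, "ty": 0, "tz": 0, "turn": 0},
  {"tx": -1, "ty": 0, "tz": 0, "turn": 0},
  {"tx": -1.5, "ty": 0, "tz": 0, "turn": 0},
  {"tx": -1.9, "ty": 0, "tz": 0, "turn": 0},
  {"tx": -2.1, "ty": 0, "tz": 0, "turn": 0},
])

```text
time_s: 4.92
ee_pos: [0.5014, 0.1031, 0.0865]
ee_rot: [0.431, 0.902, 0.0, 0.0]
contact_force: [-0.8, 4.1, 0.5]
finger_gap: -0.0004
grip_force: 1.6
```

Emit:
send_rows([
  {"tx": 0, "ty": 0, "tz": 0, "turn": 0},
  {"tx": 0.8, "ty": 0, "tz": 0, "turn": 0},
  {"tx": 1.8, "ty": 0, "tz": 0, "turn": 0},
  {"tx": 2.5, "ty": 0, "tz": -2, "turn": 0},
  {"tx": 2.5, "ty": 0, "tz": -5, "turn": 0},
])

```text
time_s: 5.55
ee_pos: [0.4828, 0.1228, 0.1353]
ee_rot: [0.43, 0.903, -0.001, -0.002]
contact_force: [1.0, -0.2, -1.1]
finger_gap: -0.0006
grip_force: 0.0
```

```bash
python3 look.py d.png "[(.5565,-.0275,.137),(.5565,-.0275,.087)]"
```

```text
5.55 [0.4828 0.1228 0.1353] -0.000555642065587851 [ 0.98 -0.23 -1.15]
[[-0.63   0.777 -0.004]
 [ 0.777  0.63  -0.001]
 [ 0.002 -0.004 -1.   ]]
to (0.5565, -0.0275, 0.137) cm [-16.32  -3.74  -0.18]
to (0.5565, -0.0275, 0.087) cm [-16.33  -3.72   4.82]
```

View pics/d.png

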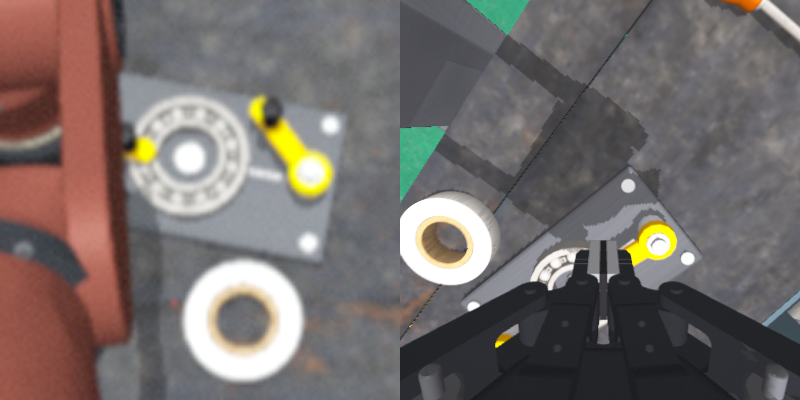

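The left arm now looks nearly closed. Its bolt is at (657,241), and in the top crop its nose is at (143,150), pointing at the boss (190,157). I'll move to the back of the right handle, raised, and then measure the left arm.

Emit:
send_rows([
  {"tx": -3.2, "ty": -0.7, "tz": -1.5, "turn": -0.06},
  {"tx": -6.4, "ty": -1.4, "tz": -1.5, "turn": -0.12},
  {"tx": -9.6, "ty": -2.1, "tz": -1.5, "turn": -0.18},
  {"tx": -12.8, "ty": -2.8, "tz": -1.5, "turn": -0.24},
  {"tx": -15.8, "ty": -3.6, "tz": -1.5, "turn": -0.3},
])

```text
time_s: 6.28
ee_pos: [0.5561, -0.0238, 0.1501]
ee_rot: [0.29, 0.957, -0.0, -0.001]
contact_force: [0.0, -0.1, 0.5]
finger_gap: -0.0002
grip_force: 0.0
```

Emit:
send_rows([
  {"tx": 0, "ty": 0, "tz": 0, "turn": 0},
  {"tx": 0, "ty": 0, "tz": 0, "turn": 0},
  {"tx": 0, "ty": 0, "tz": 0, "turn": 0},
  {"tx": 0, "ty": 0, "tz": 0, "turn": 0},
  {"tx": 0, "ty": 0, "tz": 0, "turn": 0},
])

```text
time_s: 6.9
ee_pos: [0.5563, -0.0225, 0.1514]
ee_rot: [0.291, 0.957, 0.0, 0.0]
contact_force: [0.2, -0.9, -0.8]
finger_gap: 0.0001
grip_force: 0.0
```

```bash
python3 look.py e.png "[(.5545,-.022,.087),(.5175,.0025,.087)]"
```

```text
6.9 [ 0.5563 -0.0225  0.1514] 6.948549633244443e-05 [ 0.18 -0.85 -0.75]
[[-0.831  0.556  0.   ]
 [ 0.556  0.831 -0.   ]
 [-0.     0.    -1.   ]]
to (0.5545, -0.022, 0.087) cm [ 0.18 -0.06  6.44]
to (0.5175, 0.0025, 0.087) cm [ 4.62 -0.08  6.44]
```

View pics/e.png

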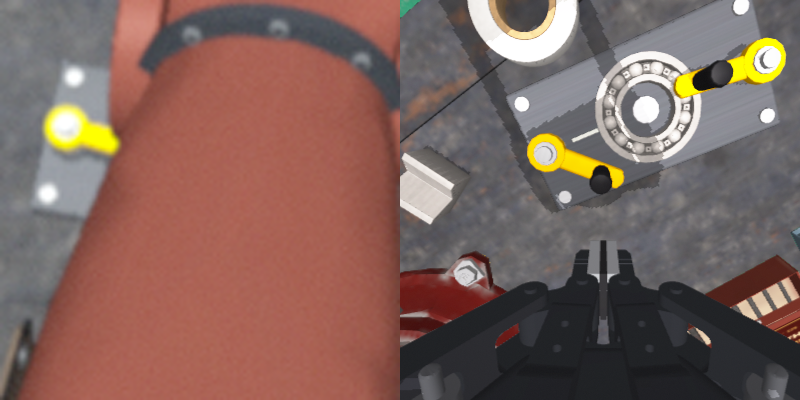

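The wrist view shows the whole fixture:
- Left bolt at (767,59), left nose tip at about (677,89).
- Right bolt at (543,153), right handle top at (601,182), right nose tip at about (620,180).
- Boss at (646,109).

I'll check the left angle from the yellow mask before pushing the right arm.

```bash
cat > ang.py <<'E'
from h import *
c=cam("wrist"); h=cv2.cvtColor(c["im"],cv2.COLOR_BGR2HSV)
m=cv2.inRange(h,(20,150,90),(35,255,255))
n,L,S,C=cv2.connectedComponentsWithStats(m)
g=lambda p:onz(c,*proj(c,(p[0],p[1],.044)),.044)
Lp,Rp=np.array([.526,.133]),np.array([.492,-.033])
W=[]
for v,u in zip(*np.nonzero(m)): W.append(onz(c,u,v,.044)[:2])
W=np.array(W); mid=(Lp+Rp)/2
for k,p in (("L",Lp),("R",Rp)):
    r=W[np.linalg.norm(W-p,axis=1)<.075]
    if len(r)<50: continue
    # ring of the pivot disc re-centres p; the bar beyond 50 mm (past the handle) gives the direction
    d=np.linalg.norm(r-p,axis=1); far=r[(d>.05)]; w=far.mean(0)-p; a=mid-p
    rect=cv2.minAreaRect((r*1000).astype(np.float32))
    print(k,len(r),"max reach",d.max().round(4),"angle(nose)",-np.arctan2(a[0]*w[1]-a[1]*w[0],a@w).round(3),"rect",rect)
E
python3 ang.py
python3 - <<'E'
import sys; sys.path.insert(0,'.')
from h import *
c=cam("wrist"); w=lambda X,Y,z:onz(c,X-280,Y,z)
a,n,b,r=w(767,59,.054),w(677,89,.044),w(646,109,.02),w(543,153,.054)
print(a,n,b,r,w(601,182,.083),w(620,180,.044))
x=(b-a)[:2];y=(n-a)[:2];print("angle",-np.arctan2(x[0]*y[1]-x[1]*y[0],x@y),np.linalg.norm(y),np.linalg.norm((a-r)[:2]))
E
```

```text
L 1814 max reach 0.0647 angle(nose) 0.055 rect ((521.1618041992188, 108.76300048828125), (80.0180435180664, 28.735797882080078), 73.52857971191406)
R 1746 max reach 0.0649 angle(nose) 0.746 rect ((511.77532958984375, -17.153152465820312), (77.80016326904297, 29.93461799621582), 42.832603454589844)
[0.52746791 0.12965534 0.054     ] [0.5107839 0.0723572 0.044    ] [0.51144836 0.04966495 0.02      ] [ 0.49366738 -0.03371028  0.054     ] [ 0.53026521 -0.00677277  0.083     ] [0.5442109  0.00162725 0.044     ]
angle 0.0856908223514944 0.059677745574955365 0.16682566646779914
```

The left arm is at 0.055 to 0.086 rad, inside the limit. Now the right arm: descend and push along +tx, 4.5 cm in all.

Emit:
send_rows([
  {"tx": 0, "ty": 0, "tz": 2, "turn": 0},
  {"tx": 0, "ty": 0, "tz": 4, "turn": 0},
  {"tx": 0, "ty": 0, "tz": 5.5, "turn": 0},
  {"tx": 0, "ty": 0, "tz": 6.4, "turn": 0},
  {"tx": 0, "ty": 0, "tz": 6.4, "turn": 0},
])

```text
time_s: 7.72
ee_pos: [0.556, -0.023, 0.0866]
ee_rot: [0.291, 0.957, -0.0, -0.001]
contact_force: [-0.6, -0.4, 0.4]
finger_gap: 0.0001
grip_force: 0.0
```

Emit:
send_rows([
  {"tx": 0.5, "ty": 0, "tz": 0, "turn": 0},
  {"tx": 1, "ty": 0, "tz": 0, "turn": 0},
  {"tx": 1.4, "ty": 0, "tz": 0, "turn": 0},
  {"tx": 1.8, "ty": 0, "tz": 0, "turn": 0},
  {"tx": 2.2, "ty": 0, "tz": 0, "turn": 0},
])

```text
time_s: 8.35
ee_pos: [0.5391, -0.0107, 0.0881]
ee_rot: [0.291, 0.957, 0.0, 0.001]
contact_force: [3.2, 0.3, 0.2]
finger_gap: 0.0
grip_force: 1.4
```

Emit:
send_rows([
  {"tx": 0.5, "ty": 0, "tz": 0, "turn": 0},
  {"tx": 1, "ty": 0, "tz": 0, "turn": 0},
  {"tx": 1.5, "ty": 0, "tz": 0, "turn": 0},
  {"tx": 2, "ty": 0, "tz": 0, "turn": 0},
  {"tx": 2.3, "ty": 0, "tz": 0, "turn": 0},
])

```text
time_s: 8.98
ee_pos: [0.5182, 0.0018, 0.087]
ee_rot: [0.291, 0.957, -0.001, -0.001]
contact_force: [1.1, -2.5, -0.2]
finger_gap: 0.0002
grip_force: 1.3
```

Emit:
send_rows([
  {"tx": 0, "ty": 0, "tz": 0, "turn": 0},
  {"tx": -1, "ty": 0, "tz": 0, "turn": 0},
  {"tx": -2.5, "ty": 0, "tz": 0, "turn": 0},
  {"tx": -4.5, "ty": 0, "tz": -2, "turn": 0},
  {"tx": -4.5, "ty": 0, "tz": -6.4, "turn": 0},
])

```text
time_s: 9.6
ee_pos: [0.5563, -0.024, 0.1497]
ee_rot: [0.292, 0.956, -0.0, -0.002]
contact_force: [0.4, -0.6, -0.8]
finger_gap: -0.0002
grip_force: 0.0
```

Emit:
send_rows([
  {"tx": 0, "ty": 0, "tz": 0, "turn": 0},
  {"tx": 0, "ty": 0, "tz": 0, "turn": 0},
  {"tx": 0, "ty": 0, "tz": 0, "turn": 0},
  {"tx": 0, "ty": 0, "tz": 0, "turn": 0},
  {"tx": 0, "ty": 0, "tz": 0, "turn": 0},
])

```text
time_s: 10.22
ee_pos: [0.5559, -0.0229, 0.1505]
ee_rot: [0.291, 0.957, -0.0, -0.001]
contact_force: [0.1, 0.7, 0.1]
finger_gap: -0.0002
grip_force: 0.0
```

```bash
python3 look.py f.png "[(.5545,-.022,.087)]"; python3 ang.py
```

```text
10.225 [ 0.5559 -0.0229  0.1505] -0.00020216164290731074 [0.11 0.71 0.1 ]
[[-0.831  0.557 -0.001]
 [ 0.557  0.831  0.   ]
 [ 0.001 -0.001 -1.   ]]
to (0.5545, -0.022, 0.087) cm [ 0.16 -0.    6.35]
L 1821 max reach 0.0648 angle(nose) 0.055 rect ((521.3583374023438, 108.70970153808594), (80.3745346069336, 28.89285659790039), 74.20178985595703)
R 1715 max reach 0.0632 angle(nose) -0.004 rect ((497.6219787597656, -9.649467468261719), (78.37647247314453, 28.719161987304688), 82.40072631835938)
```

View pics/f.png

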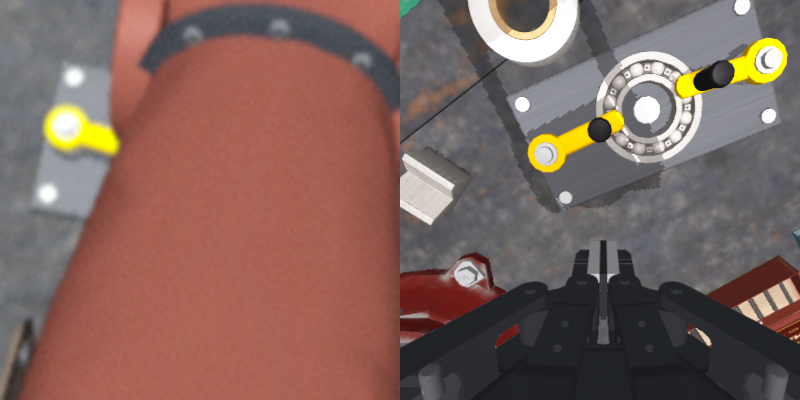

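The right arm is at about 0.0 and its nose at (620,119) points at the boss (647,110). The left arm reads 0.055 to 0.086 from this one view. I'll lift and move aside so the top camera gives a second check.

Emit:
send_rows([
  {"tx": 0, "ty": 0, "tz": -4, "turn": 0},
  {"tx": 0, "ty": 0, "tz": -10, "turn": 0},
  {"tx": 4, "ty": 3, "tz": -10, "turn": 0},
  {"tx": 8, "ty": 6, "tz": -10, "turn": 0},
  {"tx": 12, "ty": 8, "tz": -10, "turn": 0},
])

```text
time_s: 11.0
ee_pos: [0.501, 0.1117, 0.2518]
ee_rot: [0.291, 0.957, 0.0, 0.0]
contact_force: [0.7, 0.0, -1.0]
finger_gap: 0.0004
grip_force: 0.0
```

Emit:
send_rows([
  {"tx": 4.5, "ty": 3, "tz": 0, "turn": 0},
  {"tx": 9, "ty": 6, "tz": 0, "turn": 0},
  {"tx": 13.5, "ty": 9, "tz": 0, "turn": 0},
  {"tx": 18, "ty": 12, "tz": 0, "turn": 0},
  {"tx": 22, "ty": 15, "tz": 0, "turn": 0},
])

```text
time_s: 11.62
ee_pos: [0.4012, 0.359, 0.2516]
ee_rot: [0.291, 0.957, 0.0, 0.0]
contact_force: [-0.2, -0.2, -0.3]
finger_gap: 0.0002
grip_force: 0.0
```

Emit:
send_rows([
  {"tx": 0, "ty": 3, "tz": 0, "turn": 0},
  {"tx": 0, "ty": 6, "tz": 0, "turn": 0},
  {"tx": 0, "ty": 8, "tz": 0, "turn": 0},
  {"tx": 0, "ty": 8, "tz": 0, "turn": 0},
  {"tx": 0, "ty": 8, "tz": 0, "turn": 0},
])

```text
time_s: 12.25
ee_pos: [0.4463, 0.4232, 0.251]
ee_rot: [0.291, 0.957, -0.001, -0.0]
contact_force: [-0.0, -0.4, 0.3]
finger_gap: -0.0004
grip_force: 0.0
```

```bash
sed -i 's/cam("wrist")/cam(__import__("sys").argv[1])/' ang.py; python3 ang.py top; python3 look.py g.png "[]"
```

```text
L 179 max reach 0.063 angle(nose) 0.102 rect ((521.43505859375, 108.96827697753906), (76.32813262939453, 28.870363235473633), 80.51248931884766)
R 181 max reach 0.061 angle(nose) -0.056 rect ((491.71612548828125, -9.379974365234375), (72.73619842529297, 27.872724533081055), 89.45793151855469)
12.3 [0.4462 0.4231 0.2511] -0.0002929847062750443 [0.44 0.25 0.15]
[[-0.83   0.557 -0.001]
 [ 0.557  0.83  -0.001]
 [ 0.    -0.001 -1.   ]]
```

View pics/g.png

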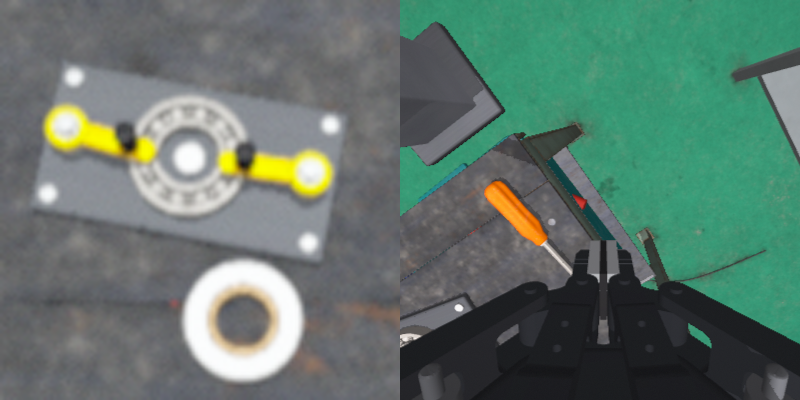

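The top view reads the left arm at about 0.10 and the right at about -0.05. Occlusion by the handles biases both towards the front, so combining the views gives left about 0.07 and right about -0.02. The tape and screwdriver haven't moved. I'll nudge the left arm another 2.5 mm to gain margin.

Emit:
send_rows([
  {"tx": -4, "ty": -4.5, "tz": 0, "turn": 0.06},
  {"tx": -8, "ty": -9, "tz": 0, "turn": 0.12},
  {"tx": -12, "ty": -13.5, "tz": 0, "turn": 0.18},
  {"tx": -16, "ty": -18.2, "tz": 0, "turn": 0.24},
  {"tx": -19.8, "ty": -22.7, "tz": 0, "turn": 0.3},
])

```text
time_s: 13.02
ee_pos: [0.4843, 0.1228, 0.2517]
ee_rot: [0.432, 0.902, 0.0, 0.001]
contact_force: [0.6, -0.2, 0.2]
finger_gap: -0.0
grip_force: 0.0
```

Emit:
send_rows([
  {"tx": 0, "ty": 0, "tz": 4, "turn": 0},
  {"tx": 0, "ty": 0, "tz": 8, "turn": 0},
  {"tx": 0, "ty": 0, "tz": 10, "turn": 0},
  {"tx": 0, "ty": 0, "tz": 10, "turn": 0},
  {"tx": 0, "ty": 0, "tz": 10, "turn": 0},
])

```text
time_s: 13.65
ee_pos: [0.4854, 0.125, 0.1525]
ee_rot: [0.431, 0.902, 0.001, 0.001]
contact_force: [0.5, -0.5, 0.1]
finger_gap: -0.0002
grip_force: 0.0
```

```bash
python3 look.py h.png "[(.5027,.1011,.087),(.4838,.1244,.087)]"
```

```text
13.65 [0.4854 0.125  0.1525] -0.00024470354836943475 [ 0.54 -0.52  0.08]
[[-0.629  0.778  0.002]
 [ 0.778  0.629  0.   ]
 [-0.001  0.002 -1.   ]]
to (0.5027, 0.1011, 0.087) cm [-2.94 -0.17  6.55]
to (0.4838, 0.1244, 0.087) cm [ 0.06 -0.17  6.55]
```

Emit:
send_rows([
  {"tx": 0, "ty": 0, "tz": 2, "turn": 0},
  {"tx": 0, "ty": 0, "tz": 4, "turn": 0},
  {"tx": 0, "ty": 0, "tz": 5.5, "turn": 0},
  {"tx": 0, "ty": 0, "tz": 6.5, "turn": 0},
  {"tx": 0, "ty": 0, "tz": 6.5, "turn": 0},
])

```text
time_s: 14.38
ee_pos: [0.4844, 0.125, 0.0858]
ee_rot: [0.431, 0.902, -0.0, -0.0]
contact_force: [-0.9, 0.4, -0.1]
finger_gap: 0.0004
grip_force: 0.0
```

Emit:
send_rows([
  {"tx": -1, "ty": 0, "tz": 0, "turn": 0},
  {"tx": -2, "ty": 0, "tz": 0, "turn": 0},
  {"tx": -2.5, "ty": 0, "tz": 0, "turn": 0},
  {"tx": -2.9, "ty": 0, "tz": 0, "turn": 0},
  {"tx": -2.9, "ty": 0, "tz": 0, "turn": 0},
])

```text
time_s: 15.0
ee_pos: [0.5032, 0.1024, 0.0864]
ee_rot: [0.431, 0.902, 0.0, 0.0]
contact_force: [-0.2, 0.3, -0.9]
finger_gap: 0.0001
grip_force: 0.3
```

Emit:
send_rows([
  {"tx": 1, "ty": 0, "tz": 0, "turn": 0},
  {"tx": 2.5, "ty": 0, "tz": 0, "turn": 0},
  {"tx": 2.9, "ty": 0, "tz": -4, "turn": 0},
  {"tx": 2.9, "ty": 0, "tz": -10, "turn": 0},
  {"tx": 2.9, "ty": 0, "tz": -16, "turn": 0},
])

```text
time_s: 15.62
ee_pos: [0.4832, 0.1258, 0.2472]
ee_rot: [0.43, 0.903, -0.001, -0.001]
contact_force: [1.8, 0.6, -0.1]
finger_gap: -0.0001
grip_force: 0.0
```

Emit:
send_rows([
  {"tx": 4.5, "ty": 3.5, "tz": 0, "turn": 0},
  {"tx": 9, "ty": 7, "tz": 0, "turn": 0},
  {"tx": 13.5, "ty": 10.5, "tz": 0, "turn": 0},
  {"tx": 18, "ty": 14, "tz": 0, "turn": 0},
  {"tx": 22, "ty": 17.5, "tz": 0, "turn": 0},
])

```text
time_s: 16.25
ee_pos: [0.4807, 0.4085, 0.246]
ee_rot: [0.43, 0.903, -0.0, -0.0]
contact_force: [1.3, -0.3, -0.2]
finger_gap: -0.0003
grip_force: 0.0
```

Emit:
send_rows([
  {"tx": 0, "ty": 0, "tz": 0, "turn": 0},
  {"tx": 0, "ty": 0, "tz": 0, "turn": 0},
  {"tx": 0, "ty": 0, "tz": 0, "turn": 0},
  {"tx": 0, "ty": 0, "tz": 0, "turn": 0},
  {"tx": 0, "ty": 0, "tz": 0, "turn": 0},
])

```text
time_s: 16.88
ee_pos: [0.4828, 0.4053, 0.2465]
ee_rot: [0.431, 0.902, 0.0, 0.0]
contact_force: [-0.3, 0.0, -0.2]
finger_gap: -0.0
grip_force: 0.0
```

```bash
python3 ang.py top; python3 look.py i.png "[]"
```

```text
L 178 max reach 0.063 angle(nose) 0.07 rect ((521.6657104492188, 109.56130981445312), (77.08312225341797, 27.294153213500977), 82.45149230957031)
R 182 max reach 0.061 angle(nose) -0.056 rect ((491.71612548828125, -9.379974365234375), (72.73619842529297, 27.872724533081055), 89.45793151855469)
16.925 [0.4828 0.4055 0.2465] 0.00012134333178624983 [ 0.07 -0.19  0.  ]
[[-0.628  0.778  0.   ]
 [ 0.778  0.628  0.   ]
 [-0.     0.    -1.   ]]
```

View pics/i.png

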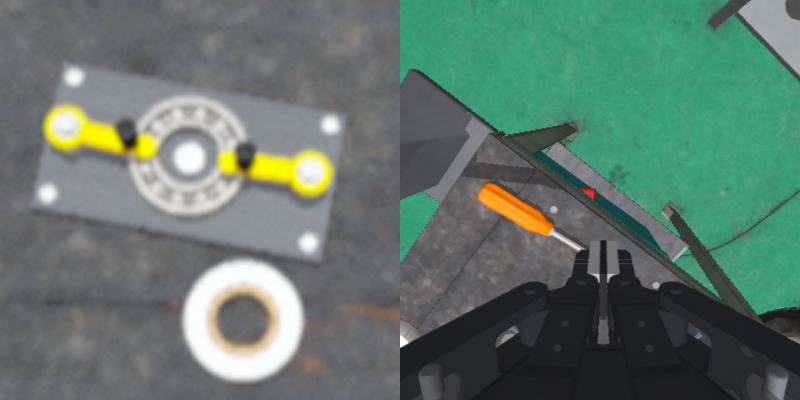

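The top view now shows both noses, at (152,148) and (224,160), pointing at the boss (190,157). Allowing for the frontward bias, the left arm is at about 0.04 and the right at about -0.02. The bearing, tape and screwdriver are where they started and the fingers are clear, so I'll hand in.

```bash
python3 -c "
from workcell import *
print(close_job())"
```

```text
the job is handed in; nothing more can be done
None
```

Both arms now point at the bearing to within about 0.07 rad by camera (limit 0.15), the bearing, tape roll and screwdriver show no movement, nothing came near the feeler gauge (not re-measured), the fingers are clear, and the job was handed in at about 17 s with no verdict returned.

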